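Clip down the copper plate, punch its registration mark, free it again

TASK

Swing the spring clip on the marking board round its screw onto the copper plate's edge, gently, until its leaf comes to bear on the stop screw. With the clip on, press the punch's black knob down firmly so that its tip bites into the plate, then let go of it. Finally swing the clip all the way back clear of the plate; leave the plate lying where it is and do not disturb the brayer, the tin or the knife.

Things in the scene. Friction and masses are not known exactly. Their poses are not given: they have to be found in the camera images.
- board: Plywood board, 240 x 220 x 18 mm, fixed. Origin: centre of its underside; x, y along its sides. Below, (x, y) in mm are in this frame and heights are above its top face. Aluminium fences 8 mm high hold the plate on its +y and -x sides. The punch's grey bracket stands at (68, 90), 40 mm high, its arm reaching over the plate to (68, 27).
- plate: Loose copper etching plate, 100 (x) x 70 (y) x 4 mm, 250 g, lying flat in the corner of the fences, its sides along the board's. Origin at the centre of its underside, near (38, 30): its edge on the clip's side is at y = -5.
- leaf: The clip's flat steel leaf, 14 mm wide, 8.5 to 11.5 mm up. Origin on the pivot screw's axis at the board's top, (-35, -55); x runs along the leaf. Its toe, 79 to 101 mm out, steps down to 2 mm above the board; the toe's +y side turns up as a ramp (to 17 mm off the centre line): pushed sideways it rides up on the plate by itself (2 to 6 N at the post), the leaf flexing, and presses on it with 2 N.
- clip_post (a point): Centre of the clip's upright steel finger post, 10 mm diameter, 11 to 50 mm above the board, on the leaf 70 mm from the pivot. This point is 30.5 mm above the board's top. Push the post sideways, or take it between the fingers from above, to swing the clip.
- clip (a joint): Swing of the clip about its upright pivot screw, rad. At 0 the leaf points along the board's +x; it grows counter-clockwise seen from above, onto the plate. Starts at 0 to 0.25; below 0.30 no part of it is over the plate. Range -0.35 to 1.3. It stays where it is left. The leaf meets the stop screw somewhere between 0.75 and 1.12.
- stop_block: Aluminium block 20 x 20 x 16 mm fixed on the board; x axis towards the leaf. A 7 mm steel stop screw sticks out of its +x face by 7 to 20 mm, different each time, not measured: feel for it. A lug on the leaf's +y flank, 39 mm from the pivot, meets it, so a push at the post acts 1.8-fold on it. Over 15 N on the screw bends the clip; 1 N or more kept for half a second is bearing on it.
- punch_top (a point): Centre of the top face of the punch's black mushroom knob, 26 mm diameter, at (68, 45), 62 mm above the board when up.
- brayer: Bystander: hand roller with black rubber roller 36 mm diameter x 90 mm and wooden handle 110 mm, lying beside the board. Origin under the roller.
- ink_tin: Bystander: closed steel ink tin, 80 mm diameter, 55 mm high.
- ink_knife: Bystander: ink knife with flat steel blade, lying beside the board.
- punch: The punch plunger: origin at the point of its steel tip, 9 mm above the board when up; it goes straight down, meets the plate after 5 mm and springs back by itself (spring 2.4 N at the start, 4 N at the plate). Over 4 N on the plate for some tenths of a second makes the mark (8 N or more on the knob; 10 to 16 N is a good firm press); over 25 N on the plate spoils it.
There are look-alikes about, which are no part of the job. What is meant by the plate is not green, and is the larger of those in its own colour.

How it is judged (in metres and radians):
On the way, in this order (a step that is already met when the one before it is completed fails the run):
1. the clip is swung onto the plate and bears on the stop screw with at least 1 N (contact force between leaf and stop_block above 1 N and value of joint clip above 0.7 rad), for 0.2 s.
2. with the clip still on the plate, the punch tip presses on the plate with more than 4 N (contact force between punch and plate above 4 N and contact force between leaf and plate above 0.3 N and value of joint clip above 0.65 rad), for 0.1 s.
At the end, for the whole second after the job is handed in: The clip is swung back below 0.31 rad, nothing of it touching the plate; the punch is up (within 1.5 mm); the plate lies flat and at rest within 4 mm of where it started; nothing is being touched (value of joint clip below 0.31 rad and contact force between leaf and plate below 0.05 N and z of punch_top in the frame of board above 0.0785 m and distance of plate from where it was at the start of the episode below 0.004 m and angle between plate's own z axis and vertical below 0.03 rad and linear speed of plate below 0.01 m/s).
It fails at once if the clip is forced against the stop screw with more than 15 N (contact force between leaf and stop_block above 15 N).
It fails at once if the punch is driven into the plate with more than 25 N (contact force between punch and plate above 25 N).
It fails at once if the plate is pushed out of its corner by more than 8 mm (distance of plate from where it was at the start of the episode above 0.008 m).
It fails at once if a bystander is moved more than 15 mm (distance of any of brayer, ink_tin, ink_knife from where it was at the start of the episode above 0.015 m).
It also fails if it takes over 64 s, if anything falls off the work surface, if the arm or the gripper's body presses on something with over 40 N, if the wrist force passes 120 N, or if a joint passes its speed limit or range.

ROBOT

A 6-joint arm with a two-finger parallel gripper is mounted at the origin on the work surface. World frame = base frame: x ahead of the robot, y to its left, z up, the work surface at z = 0. Lengths are in mm, angles in rad, forces in N, time in s.
With the tool pointing down it reaches from about 375 to 925 mm from the base axis. Payload 5.7 kg.
Tool frame: the origin (TCP) lies at the very end of the fingers, on their centre line; the grasp point (between the pads) lies 19 mm behind it; z points along the fingers, y is the line along which they close (so a half turn about z gives the same grasp; the last joint's range is limited). The gripper opens to 85 mm and grips with 20 to 120 N. Pads are 22 mm wide; open, the fingers measure 114 mm over their backs; the gripper's body (76 mm by 85 mm) begins 54 mm behind the grasp point. The pads swing forward as they close: fully open they stand 13 mm farther back than shut.
Start: joints at [-1.221, 0.359, 1.51, -0, 1.272, -0.115], TCP at [268.927, -536.322, 231.267] pointing down, gripper open.
Joint ranges: [-2.97, 2.97], [-1.01, 2.36], [0.21, 2.38], [-0.96, 4.11], [0.2, 2.71], [-2.98, 2.98]. Speed limits (rad/s): [2.39, 2.39, 3.14, 3.14, 3.14, 3.14].

INTERFACE

Orientations are given as a unit quaternion [x, y, z, w].
In Python, from cell import sense, get_image, camera_model, hand_in gives the robot as it stands.
- The arm moves only by the tool jog_arm, never from a script. Its arguments are lists of equal length, an entry for each row: "dp": the shift along the world's x, y, z in m, a list of three; "roll": the turn about the world's z in degrees; "grip": the finger opening in m, from 0 to 0.0854. In form: {"dp": [[dx, dy, dz], ...], "roll": [roll, ...], "grip": [grip, ...]}. A call has 1 to 12 rows; each row shifts and turns the commanded pose from where the row before left it; what a row does not reach is not made up. A row lasts 1/12 s, in which the tool goes at most 41.7 mm and 7.16 degrees, less where a joint would pass 70% of its speed; a pose out of reach is approached as far as the arm can. A call with a gripper value outside its range is refused whole. The fingers move at their own pace and stop on an object; "squeeze" is the grip in N (left out, the last holds). Time passes only in rows, so rows that do not move let the fingers close. It gives the time, the measured TCP pose, the force, the opening and the grip force at its end, in the units of the state.
- sense(): the state, without advancing time (a new reading comes with each control period).
- get_image(name): name is "scene" or "top"; returns (picture, depth): 400x640x3 uint8, red, green, blue; 400x640 float32, mm along the optical axis (not along the pixel's ray), 0 where there is no reading.
- camera_model(name): a dict with "camera_matrix" (3x3 intrinsics, pixels), "T" (4x4, takes a point from camera to world coordinates). Camera axes: x right, y down, z forward; pixel columns grow to the right and rows downward; lengths in mm; the calibration is good to about 2 mm. A picture is of the moment at which its call begins. camera_model takes no time and is no camera call.
- hand_in(): hands the job in; it is judged then, once.
The state is a dict: "clock": time; "q": joint angles; "qvel": joint speeds; "joint_torque": joint torques, N m; "tool_pos": TCP position; "orientation": TCP orientation; "ft_force": force on the tool from outside, world axes, zero at the start; "moment": the same for the moment, N m; "grip_width": opening from 0.0 (shut) to 1.0 (fully open); "finger_force": force on a finger pad.
Only numpy, scipy, OpenCV 4.12 (cv2) and the standard library are available. Lean on these libraries where they do the work, as an engineer would, in place of code of your own. Each camera call takes 0.05 s, during which the arm holds its last target. There are 200 camera calls.

## Working session

There is one attempt and no reset: what is moved stays moved. The work goes in short steps, Python scripts to look and compute and a tool call to move; the robot and the scene stay as the last step left them, time stands still between calls to the robot, and variables do not carry over. Pictures are saved under pics/ and viewed, at most 10 in all, crops included, and the job is handed in when it is done.

Besides the shell and the picture viewer there is one more tool, called after ">>>" as name(argument=value, ...), one argument or row to a line, values as JSON. jog_arm: Moves the arm, as the interface text tells. Its arguments: {"type":"object","properties":{"dp":{"type":"array"},"roll":{"type":"array"},"grip":{"type":"array"},"squeeze":{"type":"number"}},"required":["dp","roll","grip"]}

```bash
mkdir -p pics
python3 - <<'E'
from cell import *
import cv2,numpy as np
for n in ("top","scene"):
    p,d=get_image(n); cv2.imwrite(f"pics/{n}0.png",p[:,:,::-1]); np.save(f"pics/{n}0.npy",d)
    m=camera_model(n); print(n,np.round(m["camera_matrix"],1).tolist(),np.round(m["T"],3).tolist())
print(sense())
E
```

```text
top [[419.6, 0.0, 320.8], [0.0, 419.6, 201.1], [0.0, 0.0, 1.0]] [[-0.018, -0.99, 0.141, 543.551], [-1.0, 0.021, 0.019, 43.776], [-0.022, -0.14, -0.99, 1037.954], [0.0, 0.0, 0.0, 1.0]]
scene [[474.9, 0.0, 309.7], [0.0, 474.9, 197.7], [0.0, 0.0, 1.0]] [[-0.079, 0.677, -0.732, 1408.992], [0.997, 0.067, -0.045, 116.905], [0.018, -0.733, -0.68, 756.851], [0.0, 0.0, 0.0, 1.0]]
{'clock': 0.1, 'q': array([-1.22107777e+00,  3.59462725e-01,  1.51135974e+00, -1.35898064e-05,
        1.27251028e+00, -1.15130489e-01]), 'qvel': array([ 0.00092332, -0.00164127, -0.00186273, -0.00143712,  0.00179973,
        0.00119441]), 'joint_torque': array([ 4.58677659e-04, -5.28652561e+01, -2.79351926e+01, -1.76354438e-04,
        5.10274636e-03,  1.33499304e-05]), 'tool_pos': array([ 268.72515433, -535.74413549,  230.50641487]), 'orientation': array([ 9.73109967e-01,  2.30339389e-01, -1.08265899e-04, -8.63308319e-04]), 'ft_force': array([0.68119059, 0.26753344, 0.15686726]), 'moment': array([-0.04235875, -0.00470132, -0.04708576]), 'finger_force': 0.0, 'grip_width': 1.0001451157726498}
```

View pics/top0.png

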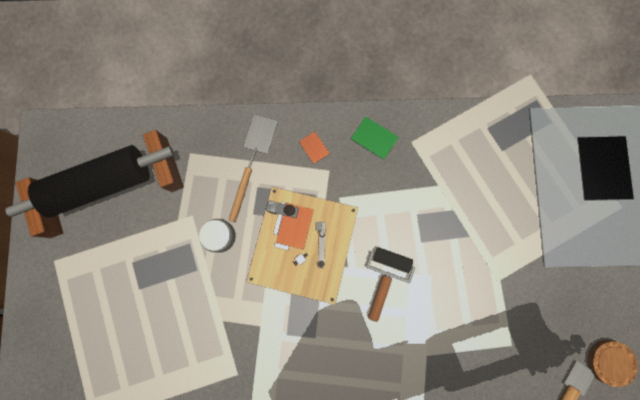

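View pics/scene0.png

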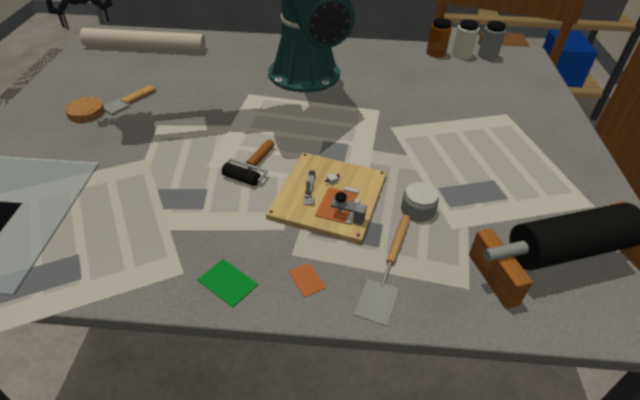

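The top view shows the board at about (303,245), with the orange-brown plate on it at (295,227), the punch knob at (290,210), the clip at (321,245) and the stop block at (300,259). There are two other plates beside the board: a smaller copper one at (314,148) and a green one at (375,138). The plate meant is the larger copper one, on the board. I'll confirm that in an enlarged crop.

Run:
```python
import cv2
p=cv2.imread("pics/top0.png")
cv2.imwrite("pics/crop1.png",cv2.resize(p[180:310,240:370],None,fx=4.6,fy=4.6,interpolation=cv2.INTER_CUBIC)[:598,:598])
```

```text
(no output)
```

View pics/crop1.png

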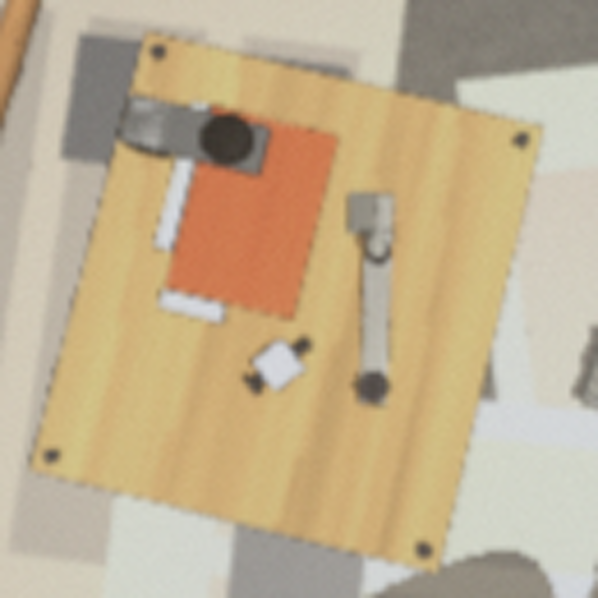

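The crop shows the board's corners at (146,33), (543,124), (436,572) and (32,468). The knob is at (227,139), the pivot at (372,386) and the post at about (377,246). The larger, non-green copper plate sits in the fences, as described.

```bash
cat > h.py <<'E'
import numpy as np
from cell import camera_model
from scipy.optimize import least_squares
m=camera_model("top"); K=m["camera_matrix"]; T=m["T"]
def ray(u,v,z):
    d=T[:3,:3]@np.linalg.solve(K,[u,v,1]); o=T[:3,3]; return (o+d*(z-o[2])/d[2])
def crop(u,v,z): return ray(240+(u+.5)/4.6-.5,180+(v+.5)/4.6-.5,z)
E
python3 - <<'E'
from h import *
c=np.array([crop(*p,18)[:2] for p in [(146,33),(543,124),(436,572),(32,468)]])
b=np.array([(120,110),(120,-110),(-120,-110),(-120,110)])
f=lambda p:(np.c_[np.cos(p[2])*b[:,0]-np.sin(p[2])*b[:,1]+p[0],np.sin(p[2])*b[:,0]+np.cos(p[2])*b[:,1]+p[1]]-c).ravel()
s=least_squares(f,[550,50,-.2]); print("pose",s.x.round(3),"res",s.fun.round(1))
x,y,t=s.x; R=np.array([[np.cos(t),-np.sin(t)],[np.sin(t),np.cos(t)]])
W=lambda q:R@q+[x,y]
B=lambda w:R.T@(w[:2]-[x,y])
print("knob seen",B(crop(227,139,80)),"pivot",B(crop(372,386,31)),"post",B(crop(377,246,68)),"plate cor",[B(crop(*q,22)).round(1) for q in[(336,133),(295,320),(168,288)]])
print("world knob",W([68,45]),"pivot",W([-35,-55]),"plate c",W([38,30]))
P=B(crop(377,246,68))-[-35,-55]; print("post r,ang",np.hypot(*P),np.arctan2(P[1],P[0]))
for a in (.1,.15,.2,.25,.3,.75,.95,1.12,1.3): print(a,W(np.array([-35,-55])+70*np.array([np.cos(a),np.sin(a)])).round(1))
print("block",W(B(crop(278,364,34))),B(crop(278,364,34)))
E
```

```text
pose [ 5.84701e+02  1.10091e+02 -2.58000e-01] res [ 2.   0.5 -0.3 -0.6 -0.7 -1.6 -1.   1.7]
knob seen [66.98822828 44.61680798] pivot [-35.21695428 -53.95813869] post [ 33.38955997 -40.65407284] plate cor [array([89.1, -3.7]), array([-11.7,  -6.5]), array([-11.3,  62.5])]
world knob [661.92040488 136.28463754] pivot [536.84462516  65.8215314 ] plate c [629.08903759 129.42159723]
post r,ang 69.87801899305612 0.20676978604818777
0.1 [606.   54.8]
0.15 [606.4  58.3]
0.2 [606.7  61.8]
0.25 [606.8  65.3]
0.3 [606.8  68.8]
0.75 [598.5  98.9]
0.95 [590.7 110.5]
1.12 [582.4 119. ]
1.3 [572.1 126.3]
block [549.0166527  115.11906929] [-35.78743819  -4.22810386]
```

Measurements check out: the knob shows at (67,45) and the pivot at (-35,-54) in the board frame, and the post radius is 69.9 mm. The post is at about 0.21 rad, world (606.7,62). Going there now.

>>> jog_arm(
  dp=[
    [0.017,0.03,0],
    [0.017,0.03,0],
    [0.017,0.03,0],
    [0.017,0.03,0],
    [0.017,0.03,0],
    [0.017,0.03,0],
    [0.017,0.03,0],
    [0.017,0.03,0],
    [0.017,0.03,0],
    [0.017,0.03,0],
  ],
  roll=[-2,-2,-2,-2,-2,-2,-2,-2,-2,-2],
  grip=[0.034,0.034,0.034,0.034,0.034,0.034,0.034,0.034,0.034,0.034],
  squeeze=20,
)

```text
clock: 0.93
tool_pos: [439.2, -234.6, 231.0]
orientation: [0.998, 0.057, -0.0, -0.0]
ft_force: [0.4, -0.6, -0.5]
grip_width: 0.397
finger_force: 0.0
```

>>> jog_arm(
  dp=[
    [0.017,0.03,0],
    [0.017,0.03,0],
    [0.017,0.03,0],
    [0.017,0.03,0],
    [0.017,0.03,0],
    [0.017,0.03,0],
    [0.017,0.03,0],
    [0.017,0.03,0],
    [0.017,0.03,0],
    [0.013,0.025,0],
    [0,0,0],
    [0,0,0],
  ],
  roll=[0,0,0,0,0,0,0,0,0,0,0,0],
  grip=[0.034,0.034,0.034,0.034,0.034,0.034,0.034,0.034,0.034,0.034,0.034,0.034],
)

```text
clock: 1.93
tool_pos: [605.0, 60.0, 230.6]
orientation: [0.998, 0.059, -0.001, 0.0]
ft_force: [-0.9, -0.4, -0.8]
grip_width: 0.397
finger_force: 0.0
```

>>> jog_arm(
  dp=[
    [0.002,0.002,-0.035],
    [0,0,-0.035],
    [0,0,-0.035],
    [0,0,-0.035],
    [0,0,-0.02],
    [0,0,-0.015],
    [0,0,-0.013],
    [0,0,0],
  ],
  roll=[0,0,0,0,0,0,0,0],
  grip=[0.034,0.034,0.034,0.034,0.034,0.034,0.034,0.034],
)

```text
clock: 2.6
tool_pos: [603.8, 59.3, 40.4]
orientation: [0.998, 0.057, -0.003, -0.0]
ft_force: [-1.4, -0.2, 0.4]
grip_width: 0.399
finger_force: 0.0
```

Run:
```python
from cell import *
import cv2
s=sense(); print(s["tool_pos"],s["ft_force"])
p,d=get_image("scene"); cv2.imwrite("pics/s1.png",cv2.resize(p[110:250,250:420][:,:,::-1],None,fx=4,fy=4,interpolation=cv2.INTER_CUBIC))
```

```text
[603.81098773  59.25706779  40.40047218] [-1.38342297 -0.24432884  0.35302339]
```

View pics/s1.png

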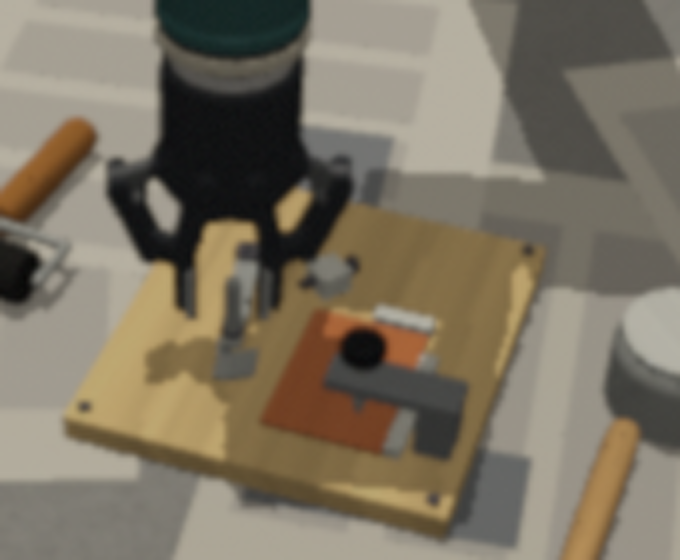

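The post at crop (233,305) stands between the fingers at (185,290) and (268,290), slightly forward of centre. I'll shift a little and close the fingers to a loose cage.

>>> jog_arm(
  dp=[
    [0.003,0.002,0],
    [0,0,0],
    [0,0,0],
    [0,0,0],
    [0,0,0],
  ],
  roll=[0,0,0,0,0],
  grip=[0.014,0.014,0.014,0.014,0.014],
)

```text
clock: 3.07
tool_pos: [610.3, 62.7, 44.0]
orientation: [0.998, 0.058, 0.001, 0.0]
ft_force: [0.1, -0.1, 0.1]
grip_width: 0.163
finger_force: 0.0
```

>>> jog_arm(
  dp=[
    [0,0.002,0],
    [0,0.002,0],
    [0,0.002,0],
    [0,0.002,0],
    [-0.0005,0.002,0],
    [-0.0005,0.002,0],
    [-0.0005,0.002,0],
    [-0.0005,0.002,0],
    [-0.0005,0.002,0],
  ],
  roll=[1,1,1,1,1,1,1,1,1],
  grip=[0.014,0.014,0.014,0.014,0.014,0.014,0.014,0.014,0.014],
)

```text
clock: 3.82
tool_pos: [607.4, 80.9, 43.2]
orientation: [0.991, 0.137, 0.0, -0.0]
ft_force: [1.1, 0.1, 0.0]
grip_width: 0.168
finger_force: 0.4
```

>>> jog_arm(
  dp=[
    [-0.0005,0.002,0],
    [-0.0005,0.002,0],
    [-0.0005,0.002,0],
    [-0.0006,0.002,0],
  ],
  roll=[2,2,2,2],
  grip=[0.014,0.014,0.014,0.014],
)

```text
clock: 4.15
tool_pos: [605.4, 86.0, 43.7]
orientation: [0.978, 0.207, -0.0, 0.002]
ft_force: [-1.7, -16.7, 6.2]
grip_width: 0.162
finger_force: 7.2
```

>>> jog_arm(
  dp=[
    [0,0,0],
    [0,0,0],
  ],
  roll=[0,0],
  grip=[0.014,0.014],
)

```text
clock: 4.32
tool_pos: [605.2, 88.4, 43.4]
orientation: [0.979, 0.205, -0.0, 0.0]
ft_force: [0.9, -1.0, -0.0]
grip_width: 0.167
finger_force: 0.2
```

Run:
```python
from cell import *
import cv2
s=sense(); print(s["tool_pos"],s["ft_force"],s["moment"])
p,d=get_image("scene"); cv2.imwrite("pics/s2.png",cv2.resize(p[110:250,250:420][:,:,::-1],None,fx=4,fy=4,interpolation=cv2.INTER_CUBIC))
```

```text
[605.21834403  88.41487478  43.40806735] [ 0.88581903 -1.01445524 -0.02220029] [-0.00956904 -0.04408799 -0.01323747]
```

View pics/s2.png

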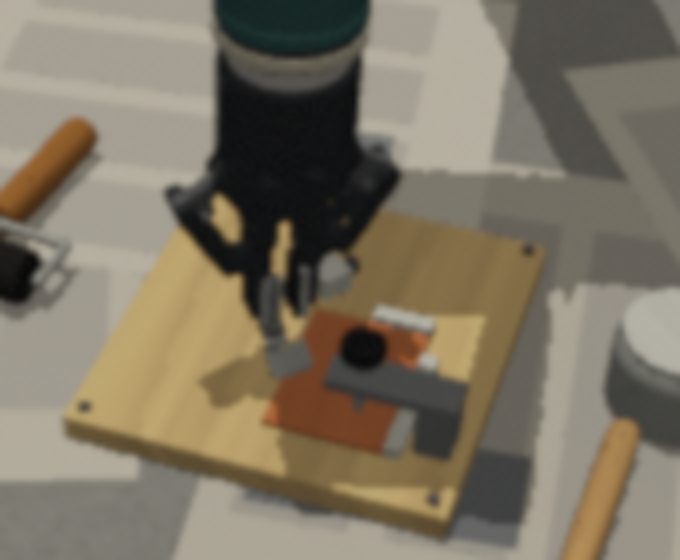

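The leaf's toe, at crop (288,358), is now on the plate and the force has dropped to about 1 N. I'll check where the post is relative to the pads, using the same picture.

Run:
```python
from cell import *
import numpy as np
m=camera_model("scene");K=m["camera_matrix"];Ti=np.linalg.inv(m["T"])
def pr(p):
    c=Ti@np.r_[p,1]; u=K@c[:3]/c[2]; return ((u[:2]-[250,110])*4).round(0)
for a in(.4,.45,.5,.55,.6):
    b=a-.258; q=[536.8+70*np.cos(b),65.8+70*np.sin(b)]
    print(a,np.round(q,1),pr(q+[68.]),pr(q+[29.]))
print("tcp",pr([605.2,88.4,43.4]),pr([605.2,88.4,73]))
n=np.array([-.4,.916,0]);
for s in(-7,-21,7,21): print(s,pr(np.array([605.2,88.4,43.4])+s*n))
```

```text
0.4 [606.1  75.7] [256. 277.] [254. 329.]
0.45 [605.5  79.2] [262. 277.] [260. 328.]
0.5 [604.8  82.6] [268. 276.] [266. 328.]
0.55 [603.8  86. ] [274. 275.] [272. 327.]
0.6 [602.7  89.3] [280. 275.] [278. 326.]
tcp [277. 310.] [279. 270.]
-7 [266. 313.]
-21 [242. 318.]
7 [289. 308.]
21 [312. 303.]
```

>>> jog_arm(
  dp=[
    [-0.0004,0.0014,0],
    [-0.0005,0.0014,0],
    [-0.0005,0.0014,0],
    [-0.0005,0.0014,0],
    [-0.0006,0.0014,0],
    [-0.0006,0.0014,0],
    [-0.0006,0.0013,0],
    [-0.0006,0.0013,0],
  ],
  roll=[1,1,1,1,1,1,1,1],
  grip=[0.014,0.014,0.014,0.014,0.014,0.014,0.014,0.014],
)

```text
clock: 5.03
tool_pos: [601.0, 99.9, 43.3]
orientation: [0.962, 0.273, 0.0, -0.0]
ft_force: [0.9, -3.8, 2.2]
grip_width: 0.165
finger_force: 1.8
```

>>> jog_arm(
  dp=[
    [-0.0005,0.0009,0],
    [-0.0005,0.0009,0],
    [-0.0005,0.0009,0],
  ],
  roll=[1,1,1],
  grip=[0.014,0.014,0.014],
)

```text
clock: 5.28
tool_pos: [599.5, 102.5, 43.3]
orientation: [0.954, 0.298, 0.0, -0.0]
ft_force: [0.7, -4.2, 1.9]
grip_width: 0.168
finger_force: 1.7
```

>>> jog_arm(
  dp=[
    [-0.0005,0.0009,0],
    [-0.0005,0.0009,0],
    [0,0,0],
  ],
  roll=[1,1,0],
  grip=[0.014,0.014,0.014],
)

```text
clock: 5.53
tool_pos: [598.4, 104.4, 43.2]
orientation: [0.949, 0.315, -0.0, -0.0]
ft_force: [-0.0, -2.8, 1.4]
grip_width: 0.167
finger_force: 1.3
```

>>> jog_arm(
  dp=[
    [-0.0004,0.0006,0],
    [-0.0004,0.0006,0],
    [-0.0004,0.0006,0],
  ],
  roll=[0.5,0.5,0.5],
  grip=[0.014,0.014,0.014],
)

```text
clock: 5.78
tool_pos: [597.4, 106.0, 43.2]
orientation: [0.945, 0.327, 0.0, -0.0]
ft_force: [1.4, -3.2, 0.4]
grip_width: 0.166
finger_force: 1.6
```

>>> jog_arm(
  dp=[
    [-0.0004,0.0006,0],
    [-0.0004,0.0006,0],
  ],
  roll=[0.5,0.5],
  grip=[0.014,0.014],
)

```text
clock: 5.95
tool_pos: [596.6, 107.3, 43.3]
orientation: [0.942, 0.335, 0.0, -0.0]
ft_force: [0.8, -3.4, 1.0]
grip_width: 0.165
finger_force: 1.5
```

>>> jog_arm(
  dp=[
    [-0.0004,0.0006,0],
    [-0.0004,0.0006,0],
  ],
  roll=[0.5,0.5],
  grip=[0.014,0.014],
)

```text
clock: 6.12
tool_pos: [595.7, 108.5, 43.3]
orientation: [0.939, 0.343, 0.0, -0.0]
ft_force: [0.9, -3.1, 0.3]
grip_width: 0.162
finger_force: 1.5
```

>>> jog_arm(
  dp=[
    [-0.0004,0.0005,0],
    [-0.0004,0.0005,0],
  ],
  roll=[0.5,0.5],
  grip=[0.014,0.014],
)

```text
clock: 6.28
tool_pos: [594.9, 109.5, 43.3]
orientation: [0.936, 0.352, 0.0, -0.0]
ft_force: [0.2, -2.4, 0.9]
grip_width: 0.167
finger_force: 1.4
```

>>> jog_arm(
  dp=[
    [-0.0004,0.0005,0],
    [-0.0004,0.0005,0],
  ],
  roll=[0.5,0.5],
  grip=[0.014,0.014],
)

```text
clock: 6.45
tool_pos: [594.1, 110.6, 43.3]
orientation: [0.933, 0.36, 0.0, -0.0]
ft_force: [1.1, -2.5, -0.3]
grip_width: 0.162
finger_force: 1.3
```

>>> jog_arm(
  dp=[
    [-0.0004,0.0005,0],
    [-0.0004,0.0005,0],
  ],
  roll=[0.5,0.5],
  grip=[0.014,0.014],
)

```text
clock: 6.62
tool_pos: [593.4, 111.5, 43.3]
orientation: [0.93, 0.368, 0.0, -0.0]
ft_force: [0.6, -2.7, -0.1]
grip_width: 0.163
finger_force: 1.3
```

>>> jog_arm(
  dp=[
    [-0.0004,0.0005,0],
    [-0.0004,0.0005,0],
  ],
  roll=[0.5,0.5],
  grip=[0.014,0.014],
)

```text
clock: 6.78
tool_pos: [592.5, 112.5, 43.3]
orientation: [0.927, 0.376, 0.0, -0.0]
ft_force: [1.6, -2.1, -0.3]
grip_width: 0.165
finger_force: 1.3
```

>>> jog_arm(
  dp=[
    [-0.0004,0.0005,0],
    [-0.0004,0.0005,0],
  ],
  roll=[0.5,0.5],
  grip=[0.014,0.014],
)

```text
clock: 6.95
tool_pos: [591.7, 113.5, 43.3]
orientation: [0.923, 0.384, 0.0, -0.0]
ft_force: [1.5, -2.9, -0.3]
grip_width: 0.169
finger_force: 1.3
```

>>> jog_arm(
  dp=[
    [-0.0004,0.0005,0],
    [-0.0004,0.0005,0],
  ],
  roll=[0.5,0.5],
  grip=[0.014,0.014],
)

```text
clock: 7.12
tool_pos: [590.9, 114.4, 43.3]
orientation: [0.92, 0.392, -0.0, -0.0]
ft_force: [0.9, -2.0, -0.1]
grip_width: 0.159
finger_force: 1.3
```

>>> jog_arm(
  dp=[
    [-0.0004,0.0005,0],
    [-0.0004,0.0005,0],
  ],
  roll=[0.5,0.5],
  grip=[0.014,0.014],
)

```text
clock: 7.28
tool_pos: [590.0, 115.4, 43.2]
orientation: [0.916, 0.4, -0.0, -0.0]
ft_force: [1.2, -2.3, 0.3]
grip_width: 0.164
finger_force: 1.3
```

>>> jog_arm(
  dp=[
    [-0.0004,0.0005,0],
    [-0.0004,0.0005,0],
  ],
  roll=[0.5,0.5],
  grip=[0.014,0.014],
)

```text
clock: 7.45
tool_pos: [589.2, 116.3, 43.2]
orientation: [0.913, 0.408, -0.0, -0.0]
ft_force: [1.9, -2.9, 0.7]
grip_width: 0.161
finger_force: 1.4
```

>>> jog_arm(
  dp=[
    [-0.0004,0.0005,0],
    [-0.0004,0.0005,0],
  ],
  roll=[0.5,0.5],
  grip=[0.014,0.014],
)

```text
clock: 7.62
tool_pos: [588.4, 117.3, 43.3]
orientation: [0.909, 0.416, -0.0, 0.0]
ft_force: [2.0, -4.7, 0.4]
grip_width: 0.164
finger_force: 1.6
```

>>> jog_arm(
  dp=[
    [-0.0002,0.0003,0],
    [0,0,0],
  ],
  roll=[0.5,0],
  grip=[0.014,0.014],
)

```text
clock: 7.78
tool_pos: [588.3, 117.5, 43.2]
orientation: [0.907, 0.42, -0.0, 0.0]
ft_force: [1.5, -4.3, -0.3]
grip_width: 0.164
finger_force: 1.7
```

>>> jog_arm(
  dp=[
    [-0.0003,0.0003,0],
    [0,0,0],
  ],
  roll=[0,0],
  grip=[0.014,0.014],
)

```text
clock: 7.95
tool_pos: [588.2, 117.7, 43.3]
orientation: [0.908, 0.42, -0.0, 0.0]
ft_force: [2.0, -5.1, 0.6]
grip_width: 0.162
finger_force: 2.2
```

>>> jog_arm(
  dp=[
    [-0.0003,0.0003,0],
    [0,0,0],
    [0,0,0],
    [0,0,0],
    [0,0,0],
    [0,0,0],
  ],
  roll=[0,0,0,0,0,0],
  grip=[0.014,0.014,0.014,0.014,0.014,0.014],
)

```text
clock: 8.45
tool_pos: [588.1, 117.8, 43.3]
orientation: [0.908, 0.42, 0.0, 0.0]
ft_force: [2.7, -5.5, -0.2]
grip_width: 0.165
finger_force: 2.6
```

>>> jog_arm(
  dp=[
    [-0.0003,0.0003,0],
    [0,0,0],
    [0,0,0],
    [0,0,0],
    [0,0,0],
    [0,0,0],
  ],
  roll=[0,0,0,0,0,0],
  grip=[0.014,0.014,0.014,0.014,0.014,0.014],
)

```text
clock: 8.95
tool_pos: [588.0, 117.9, 43.3]
orientation: [0.908, 0.42, 0.0, 0.001]
ft_force: [2.6, -6.5, -0.7]
grip_width: 0.165
finger_force: 3.0
```

Force reads 7 N at the post with no further movement, so the leaf is bearing on the stop screw. I'll back off inside the cage, open, lift and move over to the knob.

>>> jog_arm(
  dp=[
    [0.0012,-0.0013,0],
    [0.001,-0.0011,0],
    [0,0,0],
    [0,0,0],
    [0,0,0.02],
    [0,0,0.03],
    [0,0,0.03],
    [0.03,0,0],
    [0.03,0.01,0],
    [0.012,0.01,0],
    [0,0,0],
  ],
  roll=[0,0,0,0,0,0,0,0,0,0,0],
  grip=[0.014,0.02,0.03,0.03,0.03,0.03,0.03,0,0,0,0],
)

```text
clock: 9.87
tool_pos: [664.9, 138.0, 123.8]
orientation: [0.908, 0.42, 0.002, 0.0]
ft_force: [0.4, 1.0, -0.2]
grip_width: -0.002
finger_force: 0.0
```

Run:
```python
from cell import *
import cv2
s=sense(); print(s["tool_pos"],s["ft_force"])
p,d=get_image("scene"); cv2.imwrite("pics/s3.png",cv2.resize(p[110:250,250:420][:,:,::-1],None,fx=4,fy=4,interpolation=cv2.INTER_CUBIC))
```

```text
[664.91244699 138.04939113 123.83973226] [ 0.37224344  1.00510156 -0.21148341]
```

View pics/s3.png

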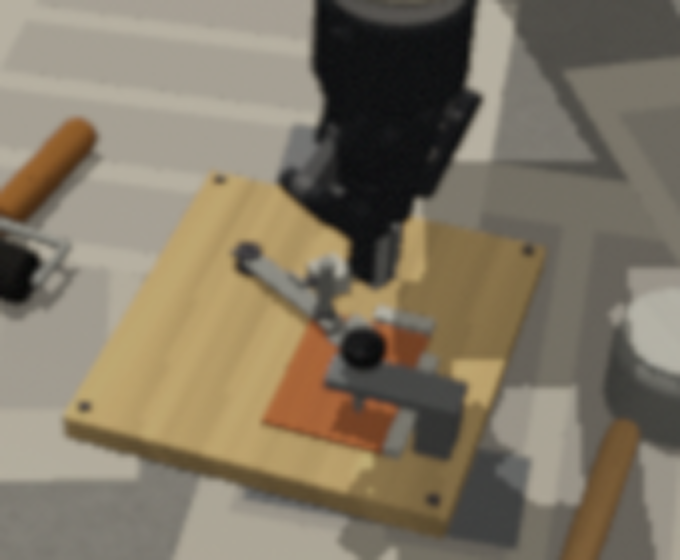

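The clip is swung on, with its toe over the plate and the lug at the stop block, crop (325,270). The plate is still in its corner, and the shut fingers at (372,270) are above the knob at (362,348). Descending.

>>> jog_arm(
  dp=[
    [-0.003,-0.002,-0.015],
    [0,0,-0.015],
    [0,0,-0.008],
    [0,0,0],
  ],
  roll=[0,0,0,0],
  grip=[0,0,0,0],
)

```text
clock: 10.25
tool_pos: [655.4, 133.8, 82.8]
orientation: [0.908, 0.42, -0.003, -0.001]
ft_force: [0.4, 0.6, -0.6]
grip_width: 0.001
finger_force: 0.0
```

>>> jog_arm(
  dp=[
    [0,0,-0.001],
    [0,0,-0.001],
    [0,0,-0.001],
    [0,0,-0.001],
    [0,0,-0.0005],
    [0,0,0],
  ],
  roll=[0,0,0,0,0,0],
  grip=[0,0,0,0,0,0],
)

```text
clock: 10.75
tool_pos: [658.7, 134.2, 81.0]
orientation: [0.908, 0.42, 0.0, 0.0]
ft_force: [-0.0, 0.8, -0.1]
grip_width: -0.0
finger_force: 0.0
```

>>> jog_arm(
  dp=[
    [0.003,0.002,0],
    [0,0,-0.001],
    [0,0,-0.001],
    [0,0,-0.001],
    [0,0,0],
  ],
  roll=[0,0,0,0,0],
  grip=[0,0,0,0,0],
)

```text
clock: 11.17
tool_pos: [662.4, 136.4, 78.0]
orientation: [0.908, 0.42, 0.001, 0.0]
ft_force: [2.1, 0.6, 2.5]
grip_width: 0.006
finger_force: 1.2
```

>>> jog_arm(
  dp=[
    [0,0,-0.001],
    [0,0,-0.001],
    [0,0,0],
  ],
  roll=[0,0,0],
  grip=[0,0,0],
)

```text
clock: 11.42
tool_pos: [662.1, 136.3, 75.9]
orientation: [0.908, 0.42, 0.0, 0.0]
ft_force: [2.1, 1.2, 2.9]
grip_width: 0.001
finger_force: 1.5
```

>>> jog_arm(
  dp=[
    [0,0,-0.0008],
    [0,0,-0.0007],
    [0,0,0],
  ],
  roll=[0,0,0],
  grip=[0,0,0],
)

```text
clock: 11.67
tool_pos: [662.1, 136.3, 74.9]
orientation: [0.908, 0.42, 0.001, 0.0]
ft_force: [0.7, 0.5, 6.5]
grip_width: 0.004
finger_force: 3.2
```

>>> jog_arm(
  dp=[
    [0,0,-0.0005],
    [0,0,-0.0005],
    [0,0,0],
  ],
  roll=[0,0,0],
  grip=[0,0,0],
)

```text
clock: 11.92
tool_pos: [662.2, 136.3, 74.6]
orientation: [0.908, 0.42, 0.001, 0.0]
ft_force: [0.6, 1.3, 9.6]
grip_width: 0.001
finger_force: 5.4
```

>>> jog_arm(
  dp=[
    [0,0,-0.0005],
    [0,0,-0.0005],
    [0,0,0],
    [0,0,0],
    [0,0,0],
    [0,0,0],
  ],
  roll=[0,0,0,0,0,0],
  grip=[0,0,0,0,0,0],
)

```text
clock: 12.42
tool_pos: [662.3, 136.3, 74.4]
orientation: [0.908, 0.42, 0.001, 0.0]
ft_force: [-3.0, 0.8, 15.8]
grip_width: 0.004
finger_force: 7.6
```

Pressed at about 16 N on the knob (about 12 N on the plate) and held. Now releasing and returning to above the post.

>>> jog_arm(
  dp=[
    [0,0,0.005],
    [0,0,0.02],
    [0,0,0.025],
    [-0.025,-0.007,0],
    [-0.025,-0.007,0],
    [-0.023,-0.006,0],
    [0,0,0],
    [0,0,0],
    [0,0,0],
    [0,0,0],
  ],
  roll=[0,0,0,0,0,0,0,0,0,0],
  grip=[0,0,0,0.032,0.032,0.032,0.032,0.032,0.032,0.032],
)

```text
clock: 13.25
tool_pos: [589.6, 116.2, 122.2]
orientation: [0.908, 0.42, 0.0, 0.0]
ft_force: [0.5, 0.3, 0.3]
grip_width: 0.374
finger_force: 0.0
```

Run:
```python
from cell import *
import cv2
s=sense(); print(s["tool_pos"],s["ft_force"])
p,d=get_image("scene"); cv2.imwrite("pics/s4.png",cv2.resize(p[110:250,250:420][:,:,::-1],None,fx=4,fy=4,interpolation=cv2.INTER_CUBIC))
```

```text
[589.56244289 116.22939211 122.17784032] [0.45271151 0.28715098 0.25184663]
```

View pics/s4.png

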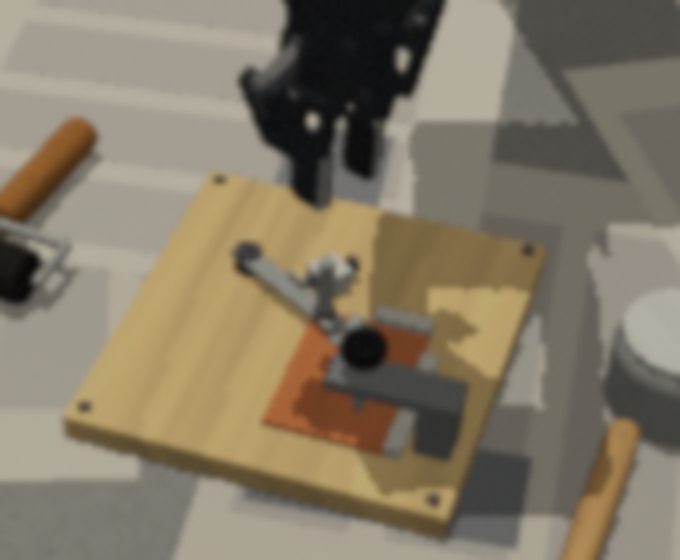

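The knob is back up, the clip is still on at crop (325,285) and the plate hasn't moved. Descending around the post and caging it.

>>> jog_arm(
  dp=[
    [0,0,-0.02],
    [0,0,-0.02],
    [0,0,-0.018],
    [0,0,-0.012],
    [0,0,-0.009],
    [0,0,0],
    [0,0,0],
    [0,0,0],
    [0,0,0],
  ],
  roll=[0,0,0,0,0,0,0,0,0],
  grip=[0.032,0.032,0.032,0.032,0.032,0.032,0.014,0.014,0.014],
)

```text
clock: 14.05
tool_pos: [589.6, 116.3, 44.3]
orientation: [0.908, 0.42, 0.001, 0.0]
ft_force: [-0.5, 0.4, -0.2]
grip_width: 0.16
finger_force: 0.0
```

>>> jog_arm(
  dp=[
    [0.0011,-0.0016,0],
    [0.0011,-0.0018,0],
    [0.0011,-0.0019,0],
    [0.001,-0.0019,0],
    [0.0009,-0.002,0],
    [0.0009,-0.002,0],
    [0.0009,-0.002,0],
    [0.0008,-0.002,0],
    [0.0007,-0.002,0],
    [0.0007,-0.002,0],
  ],
  roll=[-1.7,-1.7,-1.7,-1.7,-1.7,-1.7,-1.7,-1.7,-1.7,-1.7],
  grip=[0.014,0.014,0.014,0.014,0.014,0.014,0.014,0.014,0.014,0.014],
)

```text
clock: 14.88
tool_pos: [598.7, 97.6, 44.4]
orientation: [0.96, 0.28, 0.001, -0.0]
ft_force: [0.6, 2.8, 0.8]
grip_width: 0.159
finger_force: 1.0
```

>>> jog_arm(
  dp=[
    [0.0007,-0.002,0],
    [0.0007,-0.002,0],
    [0.0006,-0.002,0],
    [0.0006,-0.002,0],
    [0.0006,-0.002,0],
    [0.0005,-0.002,0],
    [0.0005,-0.002,0],
    [0.0004,-0.002,0],
    [0.0004,-0.002,0],
  ],
  roll=[-1.7,-1.7,-1.7,-1.7,-1.7,-1.7,-1.7,-1.7,-1.7],
  grip=[0.014,0.014,0.014,0.014,0.014,0.014,0.014,0.014,0.014],
)

```text
clock: 15.63
tool_pos: [603.6, 79.3, 44.3]
orientation: [0.989, 0.15, 0.001, -0.0]
ft_force: [0.6, 1.5, -1.3]
grip_width: 0.165
finger_force: 0.5
```

>>> jog_arm(
  dp=[
    [0.0003,-0.002,0],
    [0.0003,-0.002,0],
    [0.0003,-0.002,0],
    [0.0002,-0.002,0],
    [0.0002,-0.002,0],
    [0.0002,-0.002,0],
    [0,-0.002,0],
    [0,-0.002,0],
    [0,-0.002,0],
    [0,-0.002,0],
    [0,-0.002,0],
    [0,-0.002,0],
  ],
  roll=[-1,-1,-1,-1,-1,-1,-1,-1,-1,-1,-1,-1],
  grip=[0.014,0.014,0.014,0.014,0.014,0.014,0.014,0.014,0.014,0.014,0.014,0.014],
)

```text
clock: 16.63
tool_pos: [604.0, 54.8, 43.1]
orientation: [0.999, 0.046, -0.0, -0.0]
ft_force: [-0.4, 1.1, 0.3]
grip_width: 0.164
finger_force: 0.4
```

>>> jog_arm(
  dp=[
    [0,0.002,0],
    [0,0,0],
    [0,0,0],
    [0,0,0.03],
    [0,0,0.035],
    [0,0,0.035],
    [0,-0.035,0.02],
    [0,-0.035,0],
    [0,-0.035,0],
    [0,-0.035,0],
    [0,0,0],
    [0,0,0],
  ],
  roll=[0,0,0,0,0,0,0,0,0,0,0,0],
  grip=[0.018,0.03,0.03,0.03,0.03,0.03,0.03,0.03,0.03,0.03,0.03,0.03],
)

```text
clock: 17.63
tool_pos: [604.3, -84.8, 163.3]
orientation: [0.999, 0.045, 0.0, 0.0]
ft_force: [1.4, 0.1, 0.5]
grip_width: 0.35
finger_force: 0.0
```

Run:
```python
from cell import *
import cv2
s=sense(); print(s["tool_pos"],s["ft_force"])
p,d=get_image("top"); cv2.imwrite("pics/t5.png",cv2.resize(p[180:310,240:370][:,:,::-1],None,fx=4.6,fy=4.6,interpolation=cv2.INTER_CUBIC))
```

```text
[604.33655528 -84.79707816 163.29939482] [1.36871039 0.08394997 0.51012335]
```

View pics/t5.png

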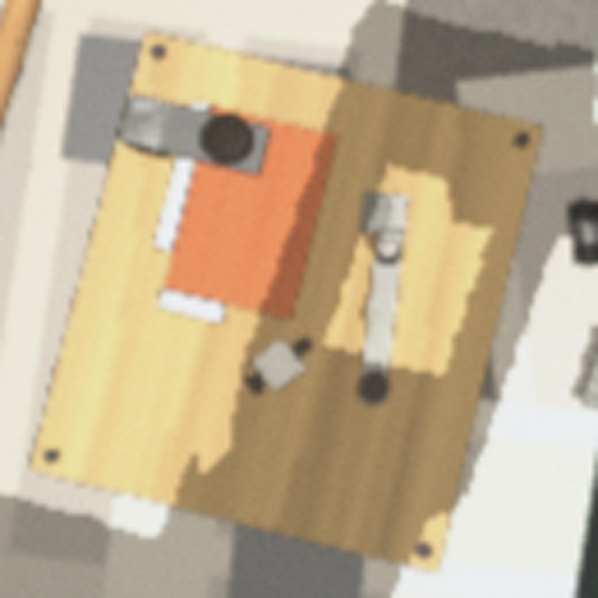

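The clip is back clear of the plate, with the post at (388,243), a smaller angle than it started at. The plate is unmoved, with corners at (336,133) and (295,320) as before, and the knob is up at (227,139). Handing in.

```bash
python3 -c "
from cell import *
print(hand_in())"
```

```text
the job is handed in; nothing more can be done
None
```

I swung the clip onto the plate until it bore on the stop screw, pressed the punch at about 16 N and released it, then swung the clip back clear; the plate looks unmoved in the final picture, and the job is handed in (no verdict was returned).

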